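# Set a connecting rod and a bearing cap on the inspection plate

## Robot

A 7-joint arm with a two-finger parallel gripper is mounted at the origin on the work surface. World frame = base frame: x ahead of the robot, y to its left, z up, the work surface at z = 0. Lengths are in mm, angles in rad, forces in N, time in s.
With the tool pointing down it reaches from about 400 to 875 mm from the base axis. Payload 4.4 kg.
Tool frame: the origin (TCP) lies at the very end of the fingers, on their centre line; the grasp point (between the pads) lies 19 mm behind it; y points along the fingers, z is the direction in which the jaws open and shut, and the axes are right-handed (so a half turn about y gives the same grasp; the last joint's range is limited). The gripper opens to 85 mm and grips with 20 to 120 N. Pads are 22 mm wide; open, the fingers measure 114 mm over their backs; the gripper's body (76 mm by 85 mm) begins 54 mm behind the grasp point. The pads swing forward as they close: fully open they stand 13 mm farther back than shut.
Start: joints at [-0.066, 0.628, 0.038, 1.517, -0.027, 0.996, -0.02], TCP at [650.014, 0.027, 231.313] pointing down, gripper open.
Joint ranges: [-3.06, 3.06], [-0.37, 2.12], [-1.25, 1.32], [0.18, 2.47], [-1.1, 4.24], [0.23, 1.98], [-2.94, 2.94]. Speed limits (rad/s): [2.57, 2.57, 3.14, 3.14, 3.14, 3.14, 3.14].

## Interface

Orientations are given as [roll, pitch, yaw] about the fixed x, y, z axes, in that order (R = Rz(yaw) Ry(pitch) Rx(roll)).
In Python, from cell import * gives the robot as it stands.
- The arm moves only by the tool apply_moves, never from a script. Its argument "targets" is a list of rows, each a list of 6 numbers: the shift along the tool's x, y, z in units of 40 mm (1.0 is 40 mm), then the turn, a rotation vector about the tool's x, y, z in units of 8 degrees (1.0 is 8 degrees). A call has 1 to 12 rows; each row shifts and turns the commanded pose from where the row before left it, along the tool's axes as they then stand; what a row does not reach is not made up. A row lasts 1/8 s, in which the tool goes at most 62.5 mm and 10.7 degrees, less where a joint would pass 70% of its speed; a pose out of reach is approached as far as the arm can. A call is refused whole if a number of a shift passes 1 or a number of a turn 1, either way. A call with a gripper value outside its range is refused whole. "jaw" is the gripper command: -1 is shut, 1 is fully open, values between are in proportion, set as the call begins (left out, the last holds). The fingers move at their own pace and stop on an object; the grip force is fixed at half the most. Time passes only in rows, so rows that do not move let the fingers close. It gives the time, the measured TCP pose, the force and the opening at its end, in the units of the state.
- read_state(): the state, without advancing time (a new reading comes with each control period).
- get_image(name): name is "scene" or "side" or "wrist"; returns the picture (420x560x3 uint8, red, green, blue); there is no depth.
- calibration(name): a dict with "fx", "fy", "cx", "cy" (pixels), "world_from_camera" (4x4, takes a point from camera to world coordinates). Camera axes: x right, y down, z forward; pixel columns grow to the right and rows downward; lengths in mm; the calibration is good to about 2 mm. A picture is of the moment at which its call begins: read the wrist's pose just before it. calibration takes no time and is no camera call; for the wrist camera it gives the pose at the moment of the call.
- finish_job(): hands the job in, once; it reports no verdict.
The state is a dict: "clock": time; "qpos": joint angles; "qd": joint speeds; "tau": joint torques, N m; "eef_pos": TCP position; "tool_rot": TCP orientation; "force": force on the tool from outside, world axes, zero at the start; "torque": the same for the moment, N m; "width": finger opening in mm.
Only numpy, scipy, OpenCV 4.12 (cv2) and the standard library are available. Lean on these libraries where they do the work, as an engineer would, in place of code of your own. Each camera call takes 0.05 s, during which the arm holds its last target. There are 200 camera calls.

## Task

Get the inspection plate ready for the measuring run: somebody left the snap gauge standing on it, so hang it astride the gauge rail, on the free stretch of the bar. Lay the connecting rod flat in the plate's long bay and stand the bearing cap on its feet in the short bay, each lengthwise on the scribed line, square, and centred between its two stops with an even gap at both ends. Put everything down gently without dropping it, and leave the other things on the bench where they are.

Things in the scene. Friction and masses are not known exactly. Their poses are not given: they have to be found in the camera images.
- stage: inspection plate, bare aluminium with a grid of small holes, 200 (x) x 300 (y) mm, fixed to the bench, top 20 mm above it. Origin on the bench under its centre. On it two bays along y, each between a pair of dark steel stop blocks (24 x 18 mm, 18 mm high above the plate, centred on the bay's line). A scribed line joins each pair, with a short cross line halfway
- rod_bay (a point): middle of the long bay on the plate's top face, halfway between its two stops, whose inner faces are 204 mm apart along the plate's y; axes as the plate. It lies 45 mm to -x of the plate's centre
- cap_bay (a point): middle of the short bay on the plate's top face, halfway between its two stops, whose inner faces are 134 mm apart along the plate's y; axes as the plate. It lies 48 mm to +x of the plate's centre
- rod: dark steel connecting rod lying flat, 178 mm long, 22 mm thick, about 0.42 kg. Origin at half its length, on its underside; z up; x runs from the big eye (66 mm across, 72 over the bolt bosses, centre x = -56 mm) to the small eye (34 mm across, centre x = +72). Straight shank between, 26 mm wide, x = -23 to +56 mm, 3 to 19 mm above the underside. May lie either way round
- rod_grip (a point): point on the shank close to the centre of mass, at x = -6 mm, 11 mm above the underside; the shank is 26 mm wide there (across the rod's y)
- cap: dark steel main bearing cap: a block standing on two feet with a half-round arch (27 mm radius) beneath, 112 mm long (x), 28 mm thick (y), 50 mm high at the 58 mm long crown in the middle, 30 mm at the bolt shoulders, about 0.6 kg. Origin at the middle of its underside, z up. May stand either way round
- cap_grip (a point): point in the crown of the cap, 40 mm above its feet, over the middle; 28 mm thick there across the cap's y
- gauge: loose snap gauge: grey steel upside-down U with a black grip on top, standing on the plate. 120 mm wide (x; 140 over screws at the feet), 22 mm thick (y), 100 mm high, 0.42 kg. Throat 76 mm wide (62 at the anvils near the feet), 64 mm deep. Grip 60 mm long in x, 28 mm thick in y, 70 to 100 mm above the feet. Origin midway between the feet, z up. Hung by the throat it balances upright
- gauge_saddle (a point): middle of the roof of the snap gauge's throat, 64 mm above its feet: the place that rests on a bar
- rail: gauge rail fixed to the bench: round bar 16 mm thick, 300 mm long along the rail's y, axis 120 mm above the bench, on a slim post at each end. Origin on the bench under mid-bar. Two smaller snap gauges, fixed, already hang at y = +68 and +108 mm; they reach 73 to 160 mm above the bench, 120 mm wide (x), 22 mm thick (y)
- rail_free (a point): top of the bar (128 mm above the bench) in the middle of its free stretch, at the rail's y = -45 mm; axes as the rail. Free for 90 mm to the -y side (end post) and 100 mm to the +y side (nearest hung gauge)
- piston: bystander: bare aluminium piston standing crown up, 84 mm across, 58 mm high; origin under its middle
- spring: bystander: valve spring standing upright, 34 mm across, 52 mm high, close beside the bearing cap, off one end; origin under its middle
- jar: bystander: grey jar with a dark lid, 64 mm across, 85 mm high, close beside the rod at its small-eye end; origin under its middle
- can: bystander: tall steel can with a blue band, 60 mm across, 155 mm high; origin under its middle
- wrench: bystander: open-ended steel wrench lying flat, 190 mm long; origin under its middle
- hammer: bystander: hammer lying down, about 270 mm long; origin under its middle
- shells: bystander: cardboard box of bearing shells, 75 x 115 x 42 mm high; origin under its middle

How it is judged (in metres and radians):
At the end, for the whole second after the job is handed in: Gauge hangs astride the bar, throat roof on it within 20 mm across and 60 mm along of mid free stretch, upright to 0.3 rad, square to 0.6. Rod flat in long bay, cap on feet in short bay: middles within 5 mm of bay middle both ways, along plate y to 0.08 rad, level to 0.08. All at rest (x of gauge_saddle in the frame of rail_free between -0.02 and 0.02 m and y of gauge_saddle in the frame of rail_free between -0.06 and 0.06 m and z of gauge_saddle in the frame of rail_free between -0.006 and 0.01 m and angle between gauge's own z axis and vertical below 0.3 rad and angle between the y axis of gauge and the y axis of rail, either way round below 0.6 rad and x of rod in the frame of rod_bay between -0.005 and 0.005 m and y of rod in the frame of rod_bay between -0.005 and 0.005 m and z of rod in the frame of rod_bay between -0.004 and 0.004 m and angle between each of rod, cap's own z axis and vertical below 0.08 rad and angle between the x axis of each of rod, cap and the y axis of stage, either way round below 0.08 rad and x of cap in the frame of cap_bay between -0.005 and 0.005 m and y of cap in the frame of cap_bay between -0.005 and 0.005 m and z of cap in the frame of cap_bay between -0.004 and 0.004 m and linear speed of each of gauge, rod, cap below 0.03 m/s and angular speed of each of gauge, rod, cap below 0.3 rad/s); the robot touches nothing.
It fails at once if the snap gauge, the rod or the cap is dropped (out of the fingers and faster than 0.5 m/s: a fall of more than about 12 mm) ((contact force between the fingers and gauge below 0.1 N and linear speed of gauge above 0.5 m/s) or (contact force between the fingers and rod below 0.1 N and linear speed of rod above 0.5 m/s) or (contact force between the fingers and cap below 0.1 N and linear speed of cap above 0.5 m/s)).
It fails at once if a bystander is shifted more than 25 mm (distance of any of piston, spring, jar, can, wrench, hammer, shells from where it was at the start of the episode above 0.025 m).
It fails at once if a bystander is knocked over (angle between any of piston, spring, jar, can, wrench, hammer, shells's own z axis and vertical above 0.5 rad).
It also fails if it takes over 67 s, if anything falls off the work surface, if the arm or the gripper's body presses on something with over 40 N, if the wrist force passes 120 N, or if a joint passes its speed limit or range.

## Working session

There is one attempt and no reset: what is moved stays moved. The work goes in short steps, Python scripts to look and compute and a tool call to move; the robot and the scene stay as the last step left them, time stands still between calls to the robot, and variables do not carry over. Pictures are saved under pics/ and viewed, about 8 in all and at most 12, crops included, and the job is handed in when it is done.

Besides the shell and the picture viewer there is one more tool, called as name(argument=value, ...) on one line, values as JSON. apply_moves: Moves the arm, as the interface text tells. Its arguments: {"type":"object","properties":{"targets":{"type":"array"},"jaw":{"type":"number"}},"required":["targets"]}

```bash
mkdir -p pics; ls; python3 - <<'E'
from cell import *
import cv2,numpy as np
s=read_state();print({k:np.round(v,3).tolist() for k,v in s.items()})
for n in ["scene","side","wrist"]:
    c=calibration(n);print(n,c["fx"],c["cx"],c["cy"],np.round(c["world_from_camera"],3).tolist())
a=get_image("scene");b=get_image("side")
cv2.imwrite("pics/scene.png",cv2.resize(a[:,:,::-1],(784,588),interpolation=cv2.INTER_CUBIC))
cv2.imwrite("pics/side.png",cv2.resize(b[:,:,::-1],(784,588),interpolation=cv2.INTER_CUBIC))
E
```

```text
pics
{'clock': 0.0, 'qpos': [-0.066, 0.629, 0.038, 1.518, -0.027, 0.996, -0.02], 'qd': [0.001, 0.0, -0.0, 0.001, -0.0, -0.0, -0.0], 'tau': [-0.001, -56.341, 1.226, -19.345, 0.011, 0.011, -0.0], 'eef_pos': [649.383, 0.056, 230.413], 'tool_rot': [-1.573, -0.0, -1.571], 'force': [-0.57, -0.543, 0.103], 'torque': [-0.069, 0.022, 0.029], 'width': 85.3}
scene 426.44112983382166 281.7780989689117 213.98836499242321 [[-0.186, 0.623, -0.76, 1322.578], [0.983, 0.121, -0.141, 99.738], [0.004, -0.773, -0.634, 800.307], [0.0, 0.0, 0.0, 1.0]]
side 403.98650486369894 275.0088984959146 208.76472009693546 [[-0.856, -0.306, 0.416, -23.315], [-0.516, 0.542, -0.663, 782.89], [-0.022, -0.783, -0.622, 874.228], [0.0, 0.0, 0.0, 1.0]]
wrist 350.33064271019714 276.2166093474581 203.20242833417637 [[1.0, 0.001, -0.001, 649.673], [0.0, -0.95, -0.314, 80.63], [-0.001, 0.314, -0.95, 373.447], [0.0, 0.0, 0.0, 1.0]]
```

View pics/scene.png

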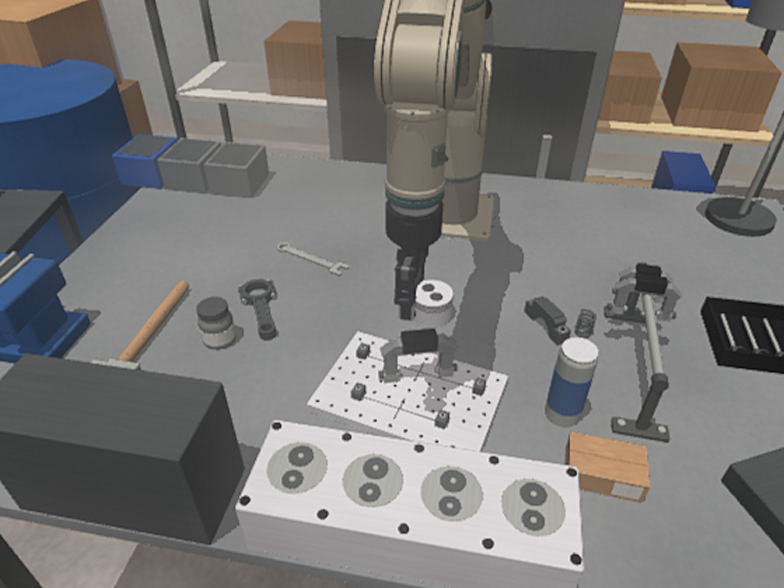

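View pics/side.png

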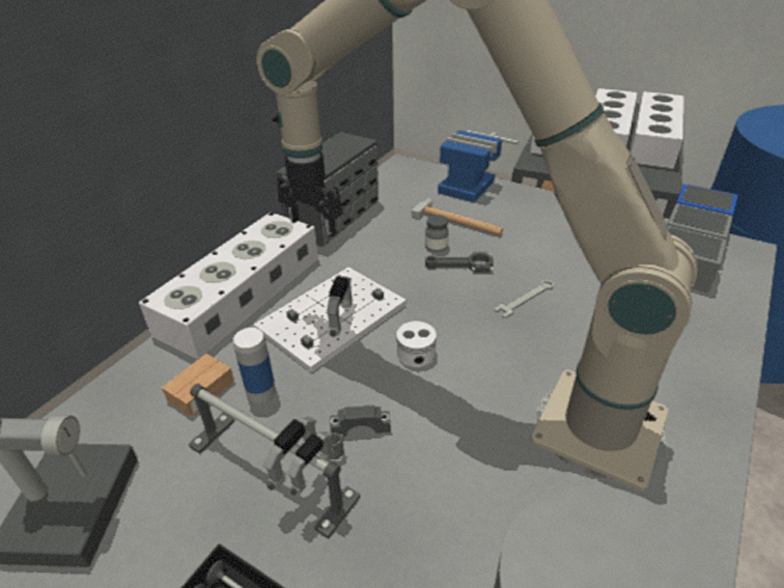

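Scene (784x588 scale): plate corners at about (358,333), (508,375), (482,450), (309,403). The gauge stands over the long bay at (420,350). The rod's big eye is at (258,288) and small eye at (267,332). The cap is at (548,317), and the rail runs (645,280) to (658,380).

```bash
cat > h.py <<'E'
from cell import *
import cv2,numpy as np
def ray(c,u,v):
    M=np.array(c["world_from_camera"]);d=M[:3,:3]@[(u-c["cx"])/c["fx"],(v-c["cy"])/c["fy"],1];return M[:3,3],d
def onz(c,u,v,z):
    o,d=ray(c,u,v);return (o+d*(z-o[2])/d[2])[:2]
def proj(c,P):
    M=np.linalg.inv(np.array(c["world_from_camera"]));p=np.atleast_2d(P)@M[:3,:3].T+M[:3,3]
    return np.c_[p[:,0]/p[:,2]*c["fx"]+c["cx"],p[:,1]/p[:,2]*c["fy"]+c["cy"]]
def tri(obs):
    A=0;b=0
    for c,u,v in obs:
        o,d=ray(c,u,v);d/=np.linalg.norm(d);P=np.eye(3)-np.outer(d,d);A=A+P;b=b+P@o
    return np.linalg.solve(A,b)
def crop(im,x0,y0,w,h,k,c=None):
    t=cv2.resize(im[y0:y0+h,x0:x0+w,::-1],None,fx=k,fy=k,interpolation=cv2.INTER_CUBIC).copy()
    for x in range((x0+9)//10*10,x0+w,10):
        L=9 if x%50==0 else 4;cv2.line(t,((x-x0)*k,0),((x-x0)*k,L),(0,0,255),1)
        if x%50==0: cv2.putText(t,str(x),((x-x0)*k,20),0,.4,(0,0,255),1)
    for y in range((y0+9)//10*10,y0+h,10):
        L=9 if y%50==0 else 4;cv2.line(t,(0,(y-y0)*k),(L,(y-y0)*k),(0,0,255),1)
        if y%50==0: cv2.putText(t,str(y),(10,(y-y0)*k+4),0,.4,(0,0,255),1)
    return t
E
python3 - <<'E'
from h import *
c=calibration("scene")
for n,u,v,z in [("pl",358,333,20),("pl",508,375,20),("pl",482,450,20),("pl",309,403,20),("big",258,290,22),("small",267,332,22),("capcrown",550,307,50),("capend",530,303,30),("capend",560,330,30),("spring",586,312,52),("jar",214,306,85),("piston",434,290,58),("can",578,350,155),("railfar",648,296,120),("railnear",658,380,120),("grip",420,340,120),("shells",608,452,42)]:
    print(n,np.round(onz(c,u/1.4,v/1.4,z)))
a=get_image("scene");b=get_image("side")
T=np.zeros((600,800,3),np.uint8)
for i,t in enumerate([crop(a,215,232,160,100,5)[:300,:],]): pass
A=crop(a,218,228,160,100,5)   # 800x500
cv2.imwrite("pics/c1.png",A)
B=np.hstack([crop(a,370,180,125,140,3),crop(b,130,260,140,140,3)]);cv2.imwrite("pics/c2.png",B)
print(A.shape,B.shape)
E
```

```text
pl [ 501. -124.]
pl [558. 165.]
pl [729. 131.]
pl [ 687. -165.]
big [ 413. -360.]
small [ 533. -296.]
capcrown [388. 235.]
capend [358. 199.]
capend [429. 257.]
spring [393. 303.]
jar [ 548. -386.]
piston [388.   7.]
can [616. 258.]
railfar [410. 398.]
railnear [622. 385.]
grip [603.  10.]
shells [713. 320.]
(500, 800, 3) (420, 795, 3)
```

View pics/c1.png

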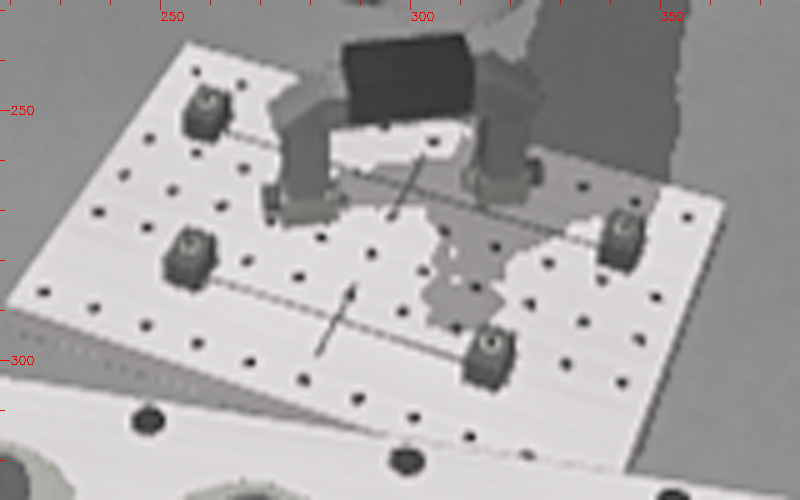

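View pics/c2.png

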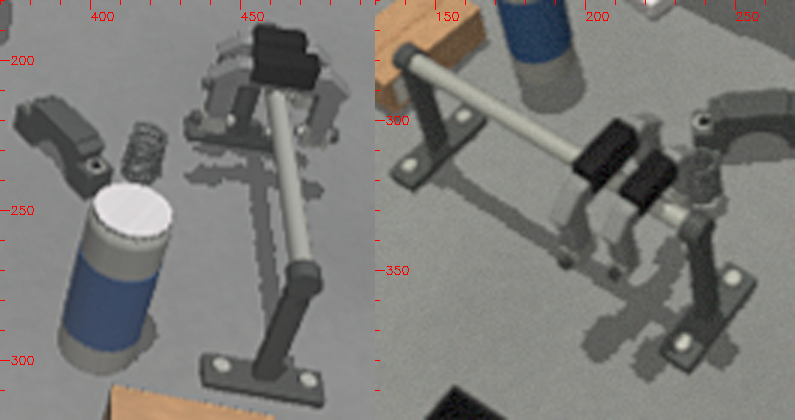

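```bash
python3 - <<'E'
from h import *
c=calibration("scene");s=calibration("side")
f=lambda x,y,z:onz(c,218+x/5,228+y/5,z)
for n,x,y,z in [("L1",207,99,38),("L2",622,221,38),("S1",190,241,38),("S2",490,339,38),("lc",405,187,20),("sc",336,320,20),("p1",187,41,20),("p2",725,202,20),("p4",8,303,20)]: print(n,np.round(f(x,y,z),1))
g=lambda x,y:(130+(x-375)/3,260+y/3)
e1=onz(s,*g(404,58),120);e2=onz(s,*g(697,222),120);print("rail",e1,e2,np.linalg.norm(e1-e2))
print(tri([(c,370+304/3,180+272/3),(s,*g(404,58))]))
k=lambda x,y,z:onz(c,370+x/3,180+y/3,z)
print("capcrownmid",k(68,122,50),"end",k(25,102,30),k(95,168,30),"spring",k(152,128,52))
# gauge grip corners top: gauge crop
print("grip top", f(343,45,120),f(465,35,120), f(350,123,90),f(474,110,90))
E
```

```text
L1 [ 554.5 -100.9]
L2 [599.2 115.2]
S1 [651.3 -86.9]
S2 [683.7  61.6]
lc [579.6   6.5]
sc [671.  -12.1]
p1 [ 494.4 -126.5]
p2 [559.4 165.2]
p4 [ 690.2 -167.1]
rail [628.92279415 385.33539853] [327.46321471 391.66482595] 301.5260182600411
[624.65453183 386.91486403 124.55559369]
capcrownmid [394.02986925 234.87902568] end [347.03889186 198.63916432] [429.67158631 261.47089358] spring [390.61769412 308.89223882]
grip top [589.24563861 -24.59339786] [571.33326227  31.03064627] [610.00446473 -17.15527448] [590.14225045  39.3167583 ]
```

apply_moves(targets=[[-0.1,0,-0.75,0,0,0],[-0.1,0,-0.75,0,0,0],[0,0,0,0,-0.8,0],[0,0,0,0,-0.8,0],[0,0,0,0,-0.7,0],[0,0,0,0,0,0]])

```text
clock: 0.95
eef_pos: [589.9, 7.9, 231.2]
tool_rot: [-1.571, 0.0, -1.251]
force: [0.2, -0.4, -0.0]
width: 85.4
```

```bash
python3 - <<'E'
from h import *
s=read_state();print(s["clock"],s["eef_pos"],s["tool_rot"])
a=get_image("wrist");cv2.imwrite("pics/w1.png",cv2.resize(a[:,:,::-1],(784,588)))
E
```

```text
0.95 [589.88839783   7.93876413 231.1857477 ] [-1.57098853e+00  3.42106655e-04 -1.25084581e+00]
```

View pics/w1.png

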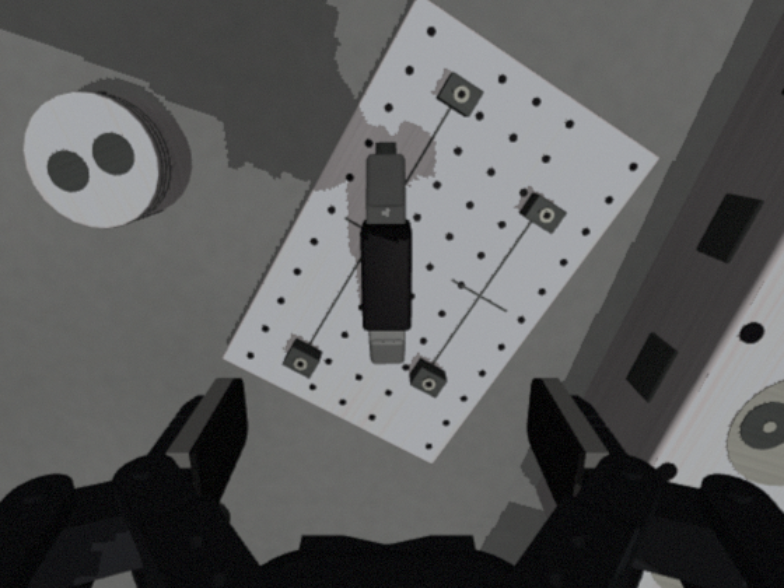

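The wrist view shows the gauge grip top from (365,222) to (411,330), well aligned with the jaws. The stop bolts are at (460,94) and (300,363) for the long bay, and (546,214) and (429,383) for the short bay.

```bash
cat >> h.py <<'E'
def summary():
    from scipy.spatial.transform import Rotation as R
    s=read_state();M=R.from_euler('xyz',s["tool_rot"]).as_matrix();return s,M
def go(p):  # shift needed in tool units
    s,M=summary();return np.round(M.T@(np.array(p)-s["eef_pos"])/40,2)
E
python3 - <<'E'
from h import *
w=calibration("wrist");q=lambda x,y,z:onz(w,x/1.4,y/1.4,z)
L1,L2,S1,S2=q(300,363,38),q(460,94,38),q(429,383,38),q(546,214,38)
for a,b in((L1,L2),(S1,S2)):print(a,b,(a+b)/2,np.linalg.norm(b-a),np.degrees(np.arctan2(*(b-a))))
print("lc",q(372,232,20),"sc",q(479,295,20))
for p in[(365,224),(410,224),(411,330),(362,328)]:print(q(*p,120))
g=q(387,276,120);print(g,go([*g,90]),"yaw",q(386,150,70)-q(388,360,70))
E
```

```text
[ 556.82087364 -101.58743128] [603.99850075 115.62044095] [580.40968719   7.01650483] 222.27232904129323 12.254326469591769
[656.04431031 -86.92514065] [687.99360787  62.06143889] [672.01895909 -12.43185088] 152.37374609257682 12.103434910354046
lc [578.64883596   8.52396299] sc [671.47692551 -12.50673166]
[569.90671962  32.85825267]
[592.32126651  40.26885623]
[612.68635305 -16.63659553]
[586.1143032  -24.12925653]
[589.84123715   9.36055827] [-0.03  3.53  0.01] yaw [-45.08840722 132.12467791]
```

apply_moves(targets=[[-0.03,1,0,0,0,0],[0,1,0,0,0,0],[0,1,0,0,0,0],[0,0.5,0,0,0,0],[0,0,0,0,0,0]])

```text
clock: 1.62
eef_pos: [588.4, 9.1, 89.7]
tool_rot: [-1.574, 0.001, -1.251]
force: [-0.0, 0.2, 0.1]
width: 85.4
```

apply_moves(targets=[[0,0,0,0,0,0],[0,0,0,0,0,0],[0,0,0,0,0,0],[0,0,0,0,0,0],[0,0,0,0,0,0],[0,0,0,0,0,0]], jaw=-1)

```text
clock: 2.38
eef_pos: [590.0, 9.1, 92.3]
tool_rot: [-1.57, -0.0, -1.25]
force: [-0.8, -0.3, 5.3]
width: 27.1
```

apply_moves(targets=[[0,-0.5,0,0,0,0],[0,-1,0,0,0.6,0],[0,-1,0,0,0.8,0],[0,-1,0,0,0.8,0],[0,0,0,0,0.3,0],[-0.5,0,-0.3,0,0,0],[-0.9,0,-0.4,0,0,0],[-0.9,0,-0.5,0,0,0],[-0.9,0,-0.47,0,0,0],[-0.9,0,0,0,0,0],[-0.9,0,0,0,0,0],[-0.9,0,0,0,0,0]])

```text
clock: 3.88
eef_pos: [526.9, 248.5, 228.9]
tool_rot: [-1.575, -0.002, -1.597]
force: [0.4, -0.3, -5.0]
width: 27.2
```

apply_moves(targets=[[-0.9,0,0,0,0,0],[-0.9,0,0,0,0,0],[-0.9,0,0,0,0,0],[-0.6,0,0,0,0,0],[-0.2,0,0,0,0,0],[0,0,0,0,0,0],[0,0,0,0,0,0]])

```text
clock: 4.75
eef_pos: [533.5, 384.9, 230.8]
tool_rot: [-1.571, -0.002, -1.6]
force: [-0.1, -0.4, -4.4]
width: 27.1
```

```bash
python3 - <<'E'
from h import *
s=read_state();print(s["clock"],s["eef_pos"],s["tool_rot"],go([523,387,s["eef_pos"][2]]))
a=get_image("wrist");b=get_image("side");d=get_image("scene")
cv2.imwrite("pics/w2.png",np.hstack([cv2.resize(a[:,:,::-1],None,fx=.7,fy=.7),crop(b,110,190,200,147,2)]))
E
```

```text
4.75 [533.47828429 384.90822846 230.79551066] [-1.5714584  -0.00196261 -1.60041617] [-0.04  0.   -0.26]
```

View pics/w2.png

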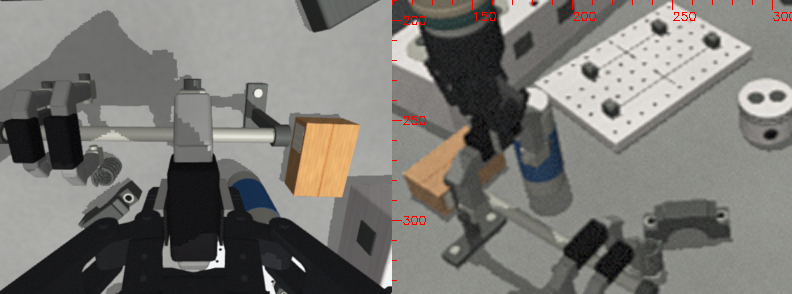

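```bash
python3 - <<'E'
from h import *
w=calibration("wrist")
for x,y,z in[(110,131,120),(235,135,120),(282,135,120),(63,83,160)]:print(onz(w,x/.7,y/.7,z))
print(summary()[1])
E
```

```text
[444.61282209 397.45132278]
[579.22732997 388.98869263]
[630.10571595 387.48835327]
[424.72818853 451.75648517]
[[-2.95784539e-02  6.57680175e-05  9.99562460e-01]
 [-9.99562338e-01 -4.98732598e-04 -2.95784175e-02]
 [ 4.96569069e-04 -9.99999873e-01  8.04909725e-05]]
```

apply_moves(targets=[[-0.12,0,-0.22,0,0,0],[0,0.6,0,0,0,0],[0,0.7,0,0,0,0],[0,0.6,0,0,0,0],[0,0.25,0,0,0,0],[0,0.05,0,0,0,0],[0,0,0,0,0,0]])

```text
clock: 5.78
eef_pos: [525.2, 392.4, 144.3]
tool_rot: [-1.57, 0.001, -1.599]
force: [-0.5, -1.0, -4.7]
width: 27.0
```

apply_moves(targets=[[0,0.05,0,0,0,0],[0,0.05,0,0,0,0],[0,0.03,0,0,0,0],[0,0.03,0,0,0,0],[0,0,0,0,0,0]])

```text
clock: 6.4
eef_pos: [524.6, 391.9, 136.8]
tool_rot: [-1.571, -0.0, -1.599]
force: [-1.0, 0.3, -4.8]
width: 27.0
```

```bash
python3 - <<'E'
from h import *
b=get_image("side");d=get_image("scene")
cv2.imwrite("pics/w3.png",np.hstack([crop(d,380,160,120,160,3),crop(b,120,220,140,160,3)]))
E
```

```text
(no output)
```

View pics/w3.png

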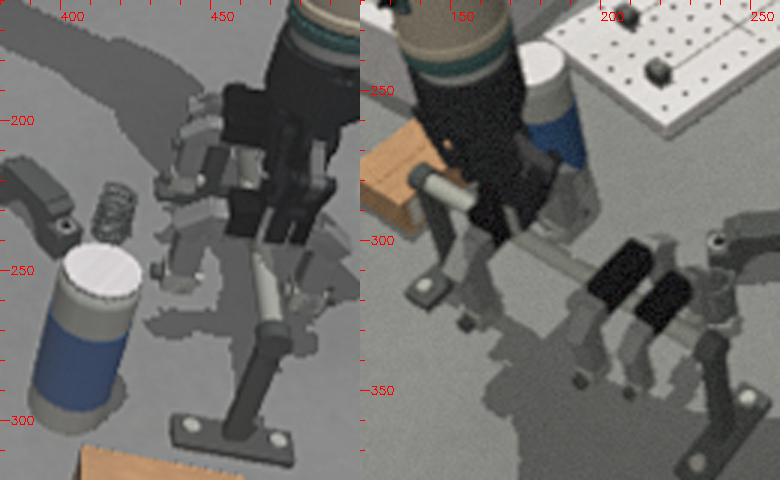

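The gauge straddles the bar; one leg is visible on each side of it, and the neighbouring gauges are clear. I'll lower it until I feel contact.

apply_moves(targets=[[0,0.03,0,0,0,0],[0,0.03,0,0,0,0],[0,0,0,0,0,0]])

```text
clock: 6.88
eef_pos: [524.9, 392.1, 136.2]
tool_rot: [-1.57, 0.001, -1.599]
force: [-2.5, -1.9, 6.1]
width: 27.1
```

apply_moves(targets=[[0,0,0,0,0,0],[0,0,0,0,0,0],[0,0,0,0,0,0],[0,0,0,0,0,0],[0,-0.5,0,0,0,0],[0,-1,0,0,0,0],[0,-1,0,0,0,0],[0,0,0,0,0,0]], jaw=0.1)

```text
clock: 7.88
eef_pos: [526.7, 393.4, 238.3]
tool_rot: [-1.565, 0.005, -1.599]
force: [0.1, 0.3, -0.5]
width: 47.0
```

```bash
python3 - <<'E'
from h import *
print(go([390,232,230]))
E
```

```text
[ 4.13  0.17 -3.3 ]
```

apply_moves(targets=[[0.6,0,-0.4,0,0,0],[0.8,0,-0.6,0,0,0],[0.9,0,-0.7,0,0,0],[0.9,0,-0.8,0,0,0],[0.9,0.1,-0.8,0,0,0],[0,0,0,0,1,0],[0,0,0,0,1,0],[0,0,0,0,1,0],[0,0,0,0,1,0],[0,0,0,0,1,0],[0,0,0,0,1,0],[0,0,0,0,0.45,0]])

```text
clock: 9.38
eef_pos: [387.6, 231.4, 229.8]
tool_rot: [-1.571, -0.001, -2.502]
force: [-0.2, -0.3, -0.2]
width: 47.0
```

apply_moves(targets=[[0,0,0,0,0,0]])

```text
clock: 9.5
eef_pos: [387.7, 231.5, 229.9]
tool_rot: [-1.571, -0.001, -2.498]
force: [-0.3, -0.1, 0.3]
width: 46.8
```

```bash
python3 - <<'E'
from h import *
s=read_state();print(s["clock"],s["eef_pos"],s["tool_rot"])
a=get_image("wrist");cv2.imwrite("pics/w4.png",cv2.resize(a[:,:,::-1],(784,588)))
E
```

```text
9.5 [387.69152481 231.45857155 229.89652014] [-1.57058292e+00 -1.35162303e-03 -2.49846677e+00]
```

View pics/w4.png

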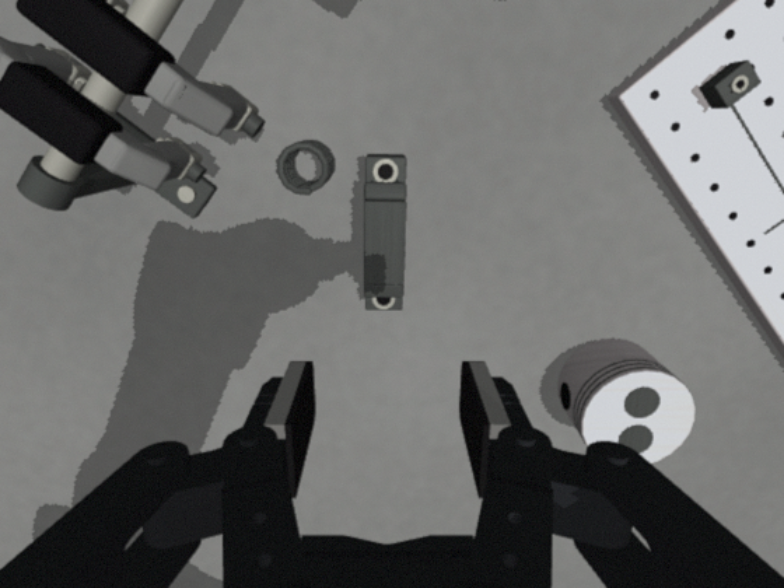

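The cap is aligned with the jaws: crown at columns 364-406, shoulder ends at rows 156 and 309, bolt at (385,171). The spring at (306,166) is off to the left of the upper end, clear of the fingers at mid-cap.

```bash
python3 - <<'E'
from h import *
w=calibration("wrist");q=lambda x,y,z:onz(w,x/1.4,y/1.4,z)
a,b=q(386,155,30),q(384,309,30);m=(a+b)/2;print(a,b,np.linalg.norm(a-b),m,np.degrees(np.arctan2(*(a-b)[::-1])))
l,r=q(364,240,50),q(406,240,50);print(l,r,np.linalg.norm(l-r))
d=q(385,240,50);s,M=summary();e=np.array([*m,0]);t=M.T@(np.array([*d,0])-e);print("crown vs ends in tool axes",t)
sp=q(306,166,52);print("spring in tool axes",M.T@(np.array([*sp,52])-s["eef_pos"]))
print(go([*m,30]),go([*m,21]))
E
```

```text
[435.30476957 267.56841198] [345.01288932 201.715044  ] 111.75549074922192 [390.15882944 234.64172799] 36.104720940861675
[383.05168235 246.86290989] [400.03405169 224.24272532] 28.285572615700623
crown vs ends in tool axes [-1.65386644 -0.001717    0.10178166]
spring in tool axes [-54.37103592 177.95336503 -51.39100657]
[-0.1   5.   -0.03] [-0.1   5.23 -0.03]
```

apply_moves(targets=[[-0.1,0.7,-0.03,0,0.08,0],[0,1,0,0,0,0],[0,1,0,0,0,0],[0,1,0,0,0,0],[0,1,0,0,0,0],[0,0.4,0,0,0,0],[0,0.1,0,0,0,0],[0,0,0,0,0,0]])

```text
clock: 10.55
eef_pos: [390.4, 234.9, 21.9]
tool_rot: [-1.571, -0.001, -2.51]
force: [0.3, 0.3, -0.4]
width: 47.4
```

apply_moves(targets=[[0,0,0,0,0,0],[0,0,0,0,0,0],[0,0,0,0,0,0],[0,0,0,0,0,0]], jaw=-1)

```text
clock: 11.05
eef_pos: [390.8, 235.3, 22.9]
tool_rot: [-1.571, 0.001, -2.51]
force: [-1.3, 1.8, 5.1]
width: 26.7
```

apply_moves(targets=[[0,-0.5,0,0,0,0],[0,-0.9,0,0,0,0],[0,-0.9,0,0,0,0],[0,-0.5,0,0,-0.7,0],[0,0,0,0,-0.9,0],[0,0,0,0,-0.9,0],[0,0,0,0,-0.9,0],[0,0,0,0,-0.9,0],[0,0,0,0,-0.9,0],[0,0,0,0,0,0]])

```text
clock: 12.3
eef_pos: [390.2, 234.6, 134.2]
tool_rot: [-1.572, -0.001, -1.786]
force: [0.2, 0.4, -5.0]
width: 26.8
```

apply_moves(targets=[[0.2,0,0.4,0,0,0],[0.5,0,0.8,0,0,0],[0.5,0,0.9,0,0,0],[0.5,0,0.9,0,0,0],[0.5,0,0.9,0,0,0],[0.5,0,0.9,0,0,0],[0.5,0,0.9,0,0,0],[0.5,0,0.9,0,0,0],[0.5,0,0.9,0,0,0],[0.3,0,0.5,0,0,0],[0,0,0.1,0,0,0],[0,0,0,0,0,0]])

```text
clock: 13.8
eef_pos: [668.0, -8.2, 133.6]
tool_rot: [-1.574, 0.001, -1.785]
force: [-1.5, 1.4, -4.9]
width: 26.7
```

apply_moves(targets=[[0,0,0,0,0,0],[0,0,0,0,0,0]])

```text
clock: 14.05
eef_pos: [668.6, -8.4, 134.6]
tool_rot: [-1.572, 0.0, -1.783]
force: [0.8, -0.4, -4.7]
width: 27.2
```

```bash
python3 - <<'E'
from h import *
s=read_state();print(s["clock"],s["eef_pos"],s["tool_rot"],go([671.7,-12.5,s["eef_pos"][2]]))
a=get_image("wrist");cv2.imwrite("pics/w5.png",cv2.resize(a[:,:,::-1],(784,588)))
E
```

```text
14.05 [668.59193447  -8.35781833 134.58648474] [-1.57156796e+00  3.22406297e-04 -1.78333353e+00] [ 0.08 -0.    0.1 ]
```

View pics/w5.png

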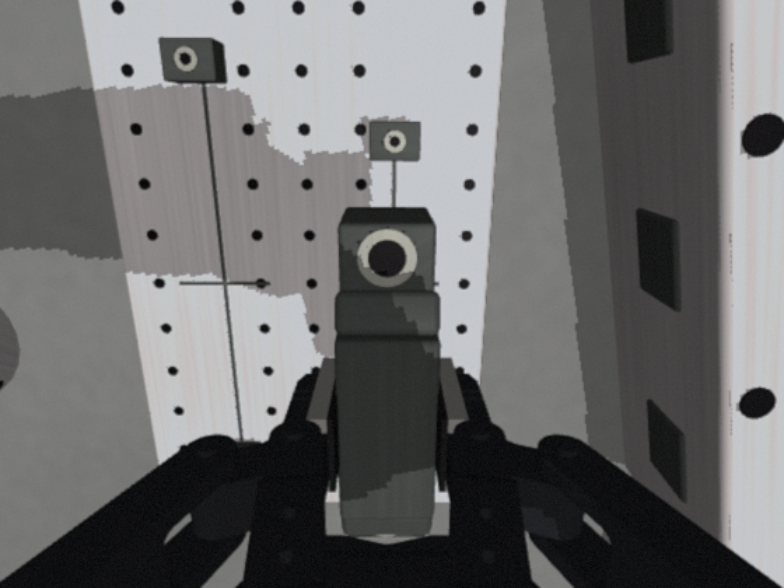

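Both cap and far stops are visible: short-bay stop bolt (395,141), long-bay stop bolt (185,59), long-bay cross (223,283), cap's upper end edge at about row 222.

```bash
python3 - <<'E'
from h import *
w=calibration("wrist");q=lambda x,y,z:onz(w,x/1.4,y/1.4,z)
s,M=summary();p=s["eef_pos"]
y=np.array([np.sin(np.radians(12.2)),np.cos(np.radians(12.2))]);x=np.array([y[1],-y[0]])
S2=q(395,141,38);L2=q(185,59,38);print("S2",S2,"mid",S2-76*y,"L2",L2,"mid",L2-111*y,"cross",q(223,283,20),q(437,284,20))
t=lambda v:(M.T@np.array([v[0]-p[0],v[1]-p[1],0]))[[0,2]]
print("tool axes: S2",t(S2),"bayline far",t(q(394,200,20)),"crossR",t(q(437,284,20)))
for P in[(388,222,142),(337,400,162),(437,400,162),(342,225,142),(434,225,142),(387,257,142)]:print(P,t(q(*P)))
d=q(205,85,20)-q(240,437,20);print("line yaw",np.degrees(np.arctan2(*d)),"toolx",np.degrees(s["tool_rot"][2])%180)
E
```

```text
S2 [688.04704458  61.25890157] mid [671.98636005 -13.0247064 ] L2 [603.53776929 115.49397778] mid [580.08071688   7.00081351] cross [579.75288142   6.87017882] [695.2951285  -18.65747957]
tool axes: S2 [-72.40496765   4.07564925] bayline far [-42.12065266   4.01678263] crossR [ 4.17755334 28.03977298]
(388, 222, 142) [-54.18926496   0.52654569]
(337, 400, 162) [ -9.5975516 -13.2187706]
(437, 400, 162) [-9.60368464 13.73061412]
(342, 225, 142) [-53.33543268 -12.36494166]
(434, 225, 142) [-53.3436986   13.42061424]
(387, 257, 142) [-44.06650209   0.2524314 ]
line yaw 12.686983621836301 toolx 77.80641256677173
```

apply_moves(targets=[[0.08,0,0.1,0,0,0],[0,0.5,0,0,0,0],[0,0.7,0,0,0,0],[0,0.6,0,0,0,0],[0,0.25,0,0,0,0],[0,0.05,0,0,0,0],[0,0,0,0,0,0],[0,0,0,0,0,0]])

```text
clock: 15.1
eef_pos: [673.2, -13.6, 51.6]
tool_rot: [-1.569, 0.0, -1.784]
force: [0.5, 0.5, -4.7]
width: 27.4
```

```bash
python3 - <<'E'
from h import *
s=read_state();print(s["eef_pos"],s["force"],go([672,-12.6,42.5]))
E
```

```text
[673.19678037 -13.56403127  51.6169537 ] [ 0.54492916  0.54620183 -4.65956594] [-0.02  0.23 -0.03]
```

apply_moves(targets=[[-0.02,0.08,-0.03,0,0,0],[0,0.05,0,0,0,0],[0,0.04,0,0,0,0],[0,0.03,0,0,0,0],[0,0,0,0,0,0],[0,0,0,0,0,0]])

```text
clock: 15.85
eef_pos: [671.4, -12.5, 43.1]
tool_rot: [-1.571, 0.0, -1.785]
force: [-2.7, 1.1, 2.3]
width: 27.3
```

apply_moves(targets=[[0,0.02,0,0,0,0],[0,0,0,0,0,0]])

```text
clock: 16.1
eef_pos: [671.4, -12.5, 43.0]
tool_rot: [-1.571, 0.0, -1.784]
force: [-5.0, 0.7, 7.0]
width: 26.7
```

apply_moves(targets=[[0,0,0,0,0,0],[0,0,0,0,0,0],[0,0,0,0,0,0],[0,0,0,0,0,0],[0,-0.5,0,0,0,0],[0,-1,0,0,0,0],[0,-1,0,0,0,0],[0,-1,0,0,0,0],[0,-1,0,0,0,0],[0,0,0,0,0,0]], jaw=0.1)

```text
clock: 17.35
eef_pos: [674.1, -12.9, 227.4]
tool_rot: [-1.562, 0.002, -1.785]
force: [0.8, 0.6, -0.7]
width: 47.0
```

```bash
python3 - <<'E'
from h import *
s=read_state();print(s["clock"],s["eef_pos"],s["tool_rot"]);get_image("wrist")
a=get_image("wrist");cv2.imwrite("pics/w6raw.png",a[:,:,::-1])
# rod grip: between eyes: big (413,-360) small (533,-296)
b,e=np.array([413,-360.]),np.array([533,-296.]);u=(e-b)/np.linalg.norm(e-b);print(u,np.degrees(np.arctan2(u[1],u[0])),b+50*u,go([*(b+50*u),212]))
E
```

```text
17.35 [674.11313107 -12.89263159 227.4267268 ] [-1.56159889  0.00180352 -1.78461397]
[0.88235294 0.47058824] 28.07248693585296 [ 457.11764706 -336.47058824] [ 9.05  0.27 -3.52]
```

apply_moves(targets=[[0.5,0.27,-0.2,0,0,0],[0.9,0,-0.3,0,0,0],[1,0,-0.4,0,0,0],[1,0,-0.4,0,0,0],[1,0,-0.4,0,0,0],[1,0,-0.4,0,0,0],[1,0,-0.4,0,0,0],[1,0,-0.4,0,0,0],[1,0,-0.4,0,0,0],[0.65,0,-0.2,0,0,0],[0,0,0,0,1,0],[0,0,0,0,1,0]])

```text
clock: 18.95
eef_pos: [456.6, -336.5, 209.9]
tool_rot: [-1.573, 0.0, -2.07]
force: [-0.6, 0.8, 0.1]
width: 46.9
```

apply_moves(targets=[[0,0,0,0,1,0],[0,0,0,0,1,0],[0,0,0,0,1,0],[0,0,0,0,1,0],[0,0,0,0,0.2,0],[0,0,0,0,0,0],[0,0,0,0,0,0]])

```text
clock: 19.82
eef_pos: [457.7, -336.4, 210.8]
tool_rot: [-1.571, -0.0, -2.649]
force: [-0.1, 1.1, 0.4]
width: 47.0
```

```bash
python3 - <<'E'
from h import *
s=read_state();print(s["clock"],s["eef_pos"],s["tool_rot"])
a=get_image("wrist");g=cv2.imread("pics/w6raw.png")
# left: cap check from above (raw), right: rod view
cv2.imwrite("pics/w7.png",np.hstack([crop(a[:,:,::-1][:,:,::-1],70,0,390,390,1),crop(g[:,:,::-1],80,0,380,390,1)]))
E
```

```text
19.825 [ 457.67949752 -336.43629583  210.80213752] [-1.57130098e+00 -1.90631675e-04 -2.64888621e+00]
```

View pics/w7.png

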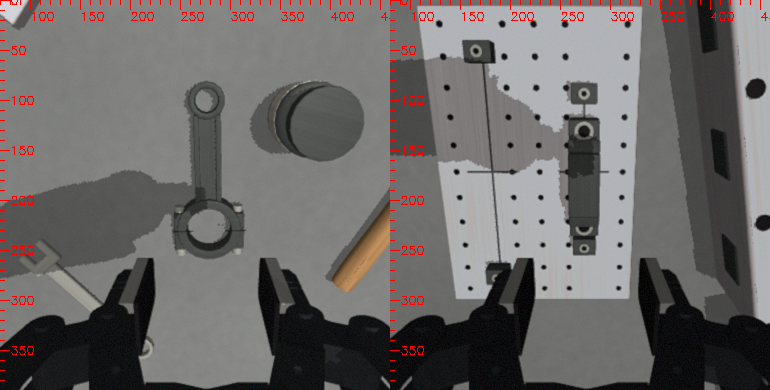

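Left tile: rod small eye at u,v = (275,99), big eye at (279,229), jar lid at (396,122). Right tile: the cap stands in the short bay, on the line between both stops.

```bash
python3 - <<'E'
from h import *
w=calibration("wrist");q=lambda x,y,z:onz(w,x,y,z)
b,e=q(279,229,20),q(275.3,99.5,20);d=e-b;L=np.linalg.norm(d);u=d/L;print(b,e,L,np.degrees(np.arctan2(u[1],u[0])))
c=(b+56*u+e-72*u)/2;g=c-6*u;s,M=summary();print("origin",c,"grip",g,go([*g,4]),"toolx",np.degrees(s["tool_rot"][2])%180)
print("jar",M.T@(np.array([*q(396,122,85),0])-[*g,0]))
E
```

```text
[ 408.49164292 -366.26987526] [ 519.35010743 -302.55116075] 127.86584271026426 29.889228318394974
origin [ 456.98495157 -338.39711603] grip [ 451.78300887 -341.38706455] [0.19 5.17 0.04] toolx 28.209067772215946
jar [-6.37431320e+01 -3.18496820e-02  8.85302281e+01]
```

apply_moves(targets=[[0.19,0.5,0.04,0,0,0],[0,0.8,0,0,-0.21,0],[0,1,0,0,0,0],[0,1,0,0,0,0],[0,1,0,0,0,0],[0,0.6,0,0,0,0],[0,0.2,0,0,0,0],[0,0.05,0,0,0,0],[0,0,0,0,0,0]])

```text
clock: 21.0
eef_pos: [452.4, -342.1, 5.9]
tool_rot: [-1.569, 0.001, -2.621]
force: [-0.4, -0.5, -0.1]
width: 46.4
```

apply_moves(targets=[[0,0,0,0,0,0],[0,0,0,0,0,0],[0,0,0,0,0,0],[0,0,0,0,0,0]], jaw=-1)

```text
clock: 21.5
eef_pos: [452.3, -341.7, 6.2]
tool_rot: [-1.57, 0.001, -2.621]
force: [-1.4, 0.4, 6.2]
width: 24.6
```

apply_moves(targets=[[0,-0.3,0,0,0,0],[0,-0.8,0,0,0,0],[0,-0.9,0,0,0,0],[0,-0.9,0,0,0,0],[0,-0.2,0,0,-0.6,0],[0,0,0,0,-0.9,0],[0,0,0,0,-0.9,0],[0,0,0,0,-0.9,0],[0,0,0,0,-0.9,0],[0,0,0,0,-0.9,0],[0,0,0,0,-0.9,0],[0,0,0,0,0,0]])

```text
clock: 23.0
eef_pos: [451.3, -341.3, 129.1]
tool_rot: [-1.572, 0.0, -1.785]
force: [-0.1, -0.5, -4.5]
width: 24.6
```

apply_moves(targets=[[-0.4,0,0.1,0,0,0],[-0.8,0,0.13,0,0,0],[-0.9,0,0.13,0,0,0],[-0.9,0,0.13,0,0,0],[-0.9,0,0.13,0,0,0],[-0.9,0,0.13,0,0,0],[-0.9,0,0.13,0,0,0],[-0.9,0,0.13,0,0,0],[-0.9,0,0.13,0,0,0],[-0.9,0,0.14,0,0,0],[-0.6,0,0,0,0,0],[-0.05,0,0,0,0,0]])

```text
clock: 24.5
eef_pos: [578.1, 6.4, 128.7]
tool_rot: [-1.572, 0.002, -1.779]
force: [-0.6, -0.0, -4.5]
width: 24.3
```

apply_moves(targets=[[0,0,0,0,0,0],[0,0,0,0,0,0],[0,0,0,0,0,0]])

```text
clock: 24.88
eef_pos: [578.0, 0.5, 129.0]
tool_rot: [-1.571, -0.0, -1.785]
force: [-0.4, 0.6, -5.5]
width: 24.3
```

```bash
python3 - <<'E'
from h import *
s=read_state();print(s["clock"],s["eef_pos"],s["tool_rot"],go([578.8,1.5,s["eef_pos"][2]]))
a=get_image("wrist");cv2.imwrite("pics/w8.png",cv2.resize(a[:,:,::-1],(784,588)))
E
```

```text
24.875 [5.78030129e+02 4.54422802e-01 1.29045065e+02] [-1.57083282e+00 -4.25557278e-04 -1.78500542e+00] [-0.03 -0.    0.01]
```

View pics/w8.png

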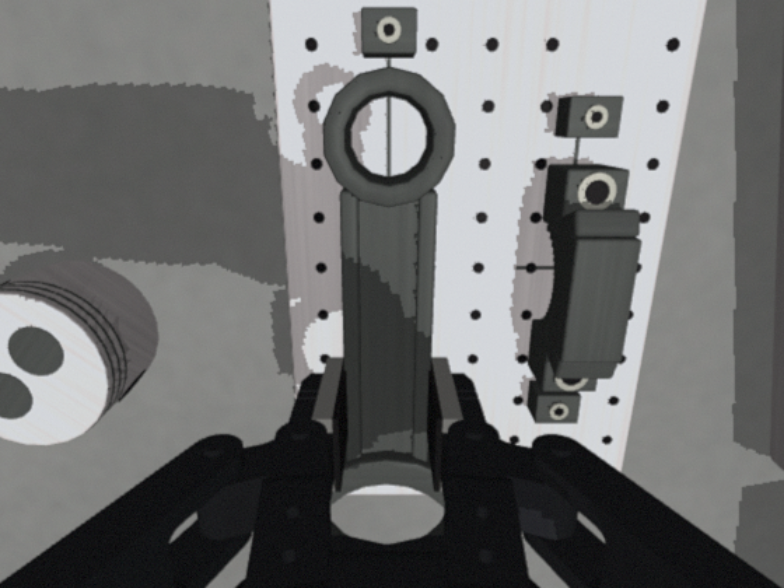

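The small eye, at (389,137), sits over the scribed line, with the long-bay stop bolt at (389,29). The cap stands between its stop bolts at (596,117) and (558,411).

```bash
python3 - <<'E'
from h import *
w=calibration("wrist");s,M=summary();p=s["eef_pos"];q=lambda x,y,z:onz(w,x/1.4,y/1.4,z)
t=lambda *P:np.round((M.T@np.array([*(q(*P)-p[:2]),0]))[[0,2]],1)
print("L2",t(389,29,38),"->bay mid x",t(389,29,38)[0]+111,"line",t(389,62,20),t(389,170,20))
print("small eye",t(389,137,144.8),"shank edges",t(341,250,141.8),t(437,250,141.8))
S2,S1=t(596,117,38),t(558,411,38);print("S",S2,S1,(S2+S1)/2,"caps bolt",t(598,192,50),t(571,379,50))
print("crown far corners",t(577,237,70),t(641,238,70),"near",t(551,373,70),t(615,378,70))
E
```

```text
L2 [-118.7    1.2] ->bay mid x -7.700000000000003 line [-107.6    1.3] [-57.9   1.4]
small eye [-77.2   0.7] shank edges [-47.5 -12.4] [-47.5  13.9]
S [-83.   94.7] [69.9 94.4] [-6.55 94.55] caps bolt [-51.   95.1] [43.4 94.1]
crown far corners [-34.9  80.2] [-34.5 107.2] near [29.2 76. ] [ 31.7 106. ]
```

apply_moves(targets=[[-0.04,0,0.02,0,0,0],[0,0.5,0,0,0,0],[0,0.8,0,0,0,0],[0,0.7,0,0,0,0],[0,0.3,0,0,0,0],[0,0.06,0,0,0,0],[0,0,0,0,0,0],[0,0,0,0,0,0]])

```text
clock: 25.92
eef_pos: [580.2, 3.0, 35.6]
tool_rot: [-1.569, 0.0, -1.783]
force: [-0.7, 0.9, -5.7]
width: 24.4
```

```bash
python3 - <<'E'
from h import *
s=read_state();print(s["eef_pos"],s["force"],go([578.9,1.8,26.2]))
E
```

```text
[580.17438982   2.95916868  35.61123605] [-0.74588267  0.91227757 -5.66738937] [ 0.04  0.24 -0.03]
```

apply_moves(targets=[[0.02,0.08,-0.02,0,0,0],[0,0.06,0,0,0,0],[0,0.04,0,0,0,0],[0,0.03,0,0,0,0],[0,0,0,0,0,0],[0,0,0,0,0,0]])

```text
clock: 26.68
eef_pos: [578.4, 2.3, 26.2]
tool_rot: [-1.571, -0.0, -1.783]
force: [-0.9, 0.8, -3.6]
width: 24.3
```

apply_moves(targets=[[0.01,0.02,0.01,0,0,0],[0,0.02,0,0,0,0],[0,0,0,0,0,0]])

```text
clock: 27.05
eef_pos: [578.4, 2.4, 26.1]
tool_rot: [-1.571, 0.001, -1.783]
force: [-3.9, 0.2, 11.1]
width: 24.2
```

Contact made; now release to a small opening and rise, with a look at the whole plate.

apply_moves(targets=[[0,0,0,0,0,0],[0,0,0,0,0,0],[0,0,0,0,0,0],[0,0,0,0,0,0],[0,-0.4,0,0,0,0],[0,-1,0,0,0,0],[0,-1,0,0,0,0],[0,-1,0,0,0,0],[0.3,-1,0.5,0,0,0],[0.3,-0.8,0.5,0,0,0],[0,0,0,0,0,0],[0,0,0,0,0,0]], jaw=0.1)

```text
clock: 28.55
eef_pos: [611.8, -29.5, 232.5]
tool_rot: [-1.572, 0.0, -1.783]
force: [-0.6, -0.2, -0.7]
width: 46.9
```

```bash
python3 - <<'E'
from h import *
s=read_state();print(s["clock"],s["eef_pos"],s["tool_rot"])
a=get_image("wrist");d=get_image("side");e=get_image("scene")
A=crop(a,130,0,220,290,2)
B=np.vstack([crop(d,120,240,180,145,2)[:290],crop(e,400,150,180,145,2)[:290]])[:580,:]
cv2.imwrite("pics/w9.png",np.hstack([A,B[:A.shape[0]]]))
E
```

```text
28.55 [611.82187486 -29.50713311 232.5336708 ] [-1.57202843e+00  4.52793130e-04 -1.78293278e+00]Traceback (most recent call last):
  File "<stdin>", line 5, in <module>
    return _nx.concatenate(arrs, 0, dtype=dtype, casting=casting)
           ~~~~~~~~~~~~~~~^^^^^^^^^^^^^^^^^^^^^^^^^^^^^^^^^^^^^^^
ValueError: all the input array dimensions except for the concatenation axis must match exactly, but along dimension 1, the array at index 0 has size 360 and the array at index 1 has size 320
```

```bash
python3 - <<'E'
from h import *
a=get_image("wrist");d=get_image("side");e=get_image("scene")
A=crop(a,130,0,220,290,2)
B=np.vstack([crop(d,120,240,180,145,2),crop(e,370,150,180,145,2)])
cv2.imwrite("pics/w9.png",np.hstack([A,B]))
E
```

```text
(no output)
```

View pics/w9.png

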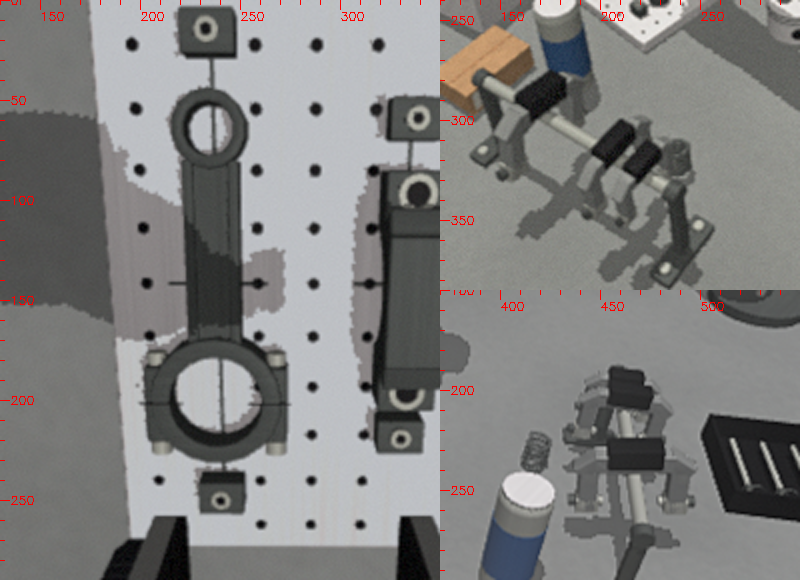

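```bash
python3 - <<'E'
from h import *
w=calibration("wrist");q=lambda X,Y,z:onz(w,130+X/2,Y/2,z)
L2,L1=q(205,28,38),q(221,500,38);S2,S1=q(418,118,38),q(401,438,38)
y=(L2-L1)/np.linalg.norm(L2-L1);y2=(S2-S1)/np.linalg.norm(S2-S1);x=np.array([y[1],-y[0]])
print(np.linalg.norm(L2-L1),np.linalg.norm(S2-S1),np.degrees(np.arctan2(*y)),np.degrees(np.arctan2(*y2)))
lm,sm=(L1+L2)/2,(S1+S2)/2;f=lambda P,m:np.round([(P-m)@x,(P-m)@y],1)
e,b=q(209,128,42),q(217,398,42);d=(e-b);print("rod len",np.linalg.norm(d),"yaw",np.degrees(np.arctan2(*d)))
print("origin",f(e-72*y,lm),f(b+56*y,lm),"ends",f(q(209,88,42),lm),f(q(217,461,42),lm))
print("line cross",f(q(160,283,20),lm),f(q(215,60,20),lm),f(q(222,420,20),lm))
print("cap bolt",f(q(418,192,50),sm),f(q(406,397,50),sm),"far end",f(q(415,171,50),sm),"near end",f(q(406,411,50),sm), "crown far",f(q(418,236,70),sm),"mids dx",f(sm,lm))
E
```

```text
223.5004274098978 152.4796374548953 12.17991144994918 12.171392181765066
rod len 125.29471874422714 yaw 12.426998388578669
origin [ 0.7 -0.5] [0.2 2.2] ends [ 1.3 87.7] [ -0.9 -87.7]
line cross [-29.1   0. ] [  2.1 101.8] [ -0.  -73.2]
cap bolt [-0.2 45. ] [ -0.6 -50.4] far end [-2.1 53.8] near end [ -0.2 -57.5] crown far [-2.6 27.6] mids dx [93.6 -0.2]
```

The gauge hangs upright on the bar (side and scene tiles). The rod measures within about 1-2 mm. I'll cross-check the cap along the line with the earlier overhead picture.

```bash
python3 - <<'E'
from h import *
from scipy.spatial.transform import Rotation as R
w=calibration("wrist");s,M=summary();T=np.eye(4);T[:3,:3]=M;T[:3,3]=s["eef_pos"]
X=np.linalg.inv(T)@np.array(w["world_from_camera"])
T2=np.eye(4);T2[:3,:3]=R.from_euler('xyz',[-1.5706,0,-1.7846]).as_matrix();T2[:3,3]=[672.5,-12.9,228]
w2=dict(w);w2["world_from_camera"]=T2@X
q=lambda u,v,z:onz(w2,u,v,z)
S2,S1=q(274,93,38),q(274,248,38);m=(S1+S2)/2;y=(S2-S1)/np.linalg.norm(S2-S1);print(np.linalg.norm(S2-S1))
g=cv2.imread("pics/w6raw.png",0);print("col 260-263 rows 80-260",g[80:262,261:264].mean(1).astype(int).tolist());print("col 274",g[80:262,273:276].mean(1).astype(int).tolist())
for v in(118,119,120,131):print(v,(q(273,v,50)-m)@y)
for v in(228,236,238,240):print(v,(q(273,v,50)-m)@y)
E
```

```text
154.5757285739663
col 260-263 rows 80-260 [179, 168, 127, 79, 67, 69, 69, 70, 70, 69, 70, 66, 68, 69, 68, 68, 69, 70, 68, 69, 69, 71, 73, 100, 149, 178, 178, 178, 178, 177, 177, 178, 173, 154, 129, 122, 110, 68, 28, 31, 52, 67, 70, 69, 70, 70, 69, 70, 67, 69, 71, 70, 69, 68, 62, 47, 44, 41, 39, 36, 45, 52, 54, 55, 62, 58, 56, 51, 45, 45, 43, 40, 34, 22, 33, 41, 40, 40, 42, 39, 42, 42, 39, 43, 42, 42, 42, 42, 40, 41, 41, 40, 41, 41, 42, 40, 42, 45, 56, 68, 67, 67, 69, 67, 67, 66, 68, 67, 68, 68, 66, 67, 68, 66, 67, 66, 66, 68, 64, 66, 64, 67, 67, 65, 65, 65, 66, 65, 66, 65, 66, 64, 65, 65, 65, 64, 59, 54, 61, 59, 57, 60, 59, 59, 58, 57, 56, 56, 63, 63, 63, 62, 62, 61, 61, 68, 84, 92, 89, 92, 99, 99, 100, 96, 86, 90, 105, 123, 136, 137, 136, 136, 134, 134, 145, 166, 179, 177, 179, 177, 178, 177]
col 274 [178, 165, 115, 79, 70, 72, 71, 92, 135, 157, 140, 80, 38, 27, 30, 56, 114, 157, 151, 124, 76, 70, 68, 65, 86, 117, 115, 113, 117, 117, 115, 116, 114, 113, 108, 89, 71, 48, 25, 34, 56, 107, 157, 160, 144, 87, 32, 26, 28, 27, 28, 27, 26, 20, 15, 8, 16, 58, 88, 65, 42, 39, 42, 44, 43, 43, 43, 45, 45, 45, 44, 41, 35, 25, 31, 41, 40, 42, 41, 39, 40, 40, 40, 41, 40, 39, 39, 41, 43, 40, 40, 42, 41, 41, 41, 46, 59, 68, 69, 69, 68, 67, 68, 68, 67, 68, 67, 68, 67, 68, 67, 66, 68, 67, 68, 66, 67, 68, 68, 67, 67, 67, 67, 66, 67, 65, 66, 66, 66, 66, 66, 65, 66, 67, 67, 65, 61, 54, 61, 60, 59, 57, 59, 57, 59, 60, 50, 21, 19, 19, 17, 45, 101, 145, 135, 90, 33, 22, 26, 39, 62, 66, 63, 70, 113, 129, 85, 34, 21, 28, 84, 134, 122, 72, 73, 127, 177, 179, 178, 179, 178, 177]
118 56.14907562131795
119 55.27743262639013
120 54.404265949990226
131 44.69771580646997
228 -49.818249088979684
236 -58.409476717352796
238 -60.578214812307465
240 -62.75542348512756
```

Far end 54-56 mm and near end about -57 mm put the cap within 2 mm of centre, against the 5 mm allowed. The arm is clear, so I'm handing in.

```bash
python3 -c "
from cell import *
s=read_state();print(s['clock'],s['eef_pos'],s['force']);print(finish_job())"
```

```text
28.85 [612.16083561 -29.57597667 231.85320605] [ 0.14826624  0.29781265 -0.26235226]
the job is handed in; nothing more can be done
None
```

The gauge, cap and rod are all in place and the job is handed in at 28.9 s of the 67 s allowed. No verdict was reported.

- **Gauge:** it hangs upright astride the bar's free stretch. I set it down at about (525, 392) against my estimate of (525, 390). I felt it touch before opening the jaws, and the last pictures show it clear of the post and its neighbours.
- **Rod:** it lies flat in the long bay, within about 1 mm of centre across and 2 mm along. It is square to about 0.3°.
- **Cap:** it stands on its feet in the short bay, within about 1 mm of the line. Along the line my checks disagreed slightly. The far bolt put the centre at +0.5 to +1 mm, and the two visible ends put it at about -1 to -2 mm. The near end was partly hidden, but all readings are inside the 5 mm allowed.
- **Everything else:** nothing was dropped and the wrist force stayed low, at most about 11 N when I read it. I saw no sign that a bystander had moved, but I did not measure each one again at the end. The arm finished about 200 mm above the plate, touching nothing.

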